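# Hook the specimen tray out from under the bench riser

### The arm

A 6-joint arm with a two-finger parallel gripper is mounted at the origin on a cart in front of the work surface, level with it; the furniture and walls round the work are solid. World frame = base frame: x ahead of the robot, y to its left, z up, the work surface at z = 0. Lengths are in m, angles in rad, forces in N, time in s.
With the tool pointing down it reaches from about 0.225 to 0.875 m from the base axis. Payload 3.4 kg.
Tool frame: the origin (TCP) lies at the centre of the arm's flange, where the gripper is bolted on; the fingertips stand manip.tcp_to_tips ahead of it and the grasp point (between the pads) lies 155 mm ahead of it (manip.tcp_to_tips is the distance from the TCP to the fingertips, in m); z points along the fingers, y is the line along which they close (so a half turn about z gives the same grasp; the last joint's range is limited). The gripper opens to 85 mm and grips with 20 to 120 N. Pads are 22 mm wide; open, the fingers measure 114 mm over their backs; the gripper's body (76 mm by 85 mm) begins 54 mm behind the grasp point. The pads swing forward as they close: fully open they stand 13 mm farther back than shut.
Start: joints at [1.095, 0.276, 1.505, -0, 1.361, -0.121], TCP at [0.2, 0.539, 0.405] pointing down, gripper open.
Joint ranges: [-2.89, 2.89], [-0.75, 2.08], [0.22, 2.7], [-1.18, 4.32], [0.11, 2.71], [-2.7, 2.7]. Speed limits (rad/s): [2.57, 2.57, 3.14, 3.14, 3.14, 3.14].

### API

Orientations are given as a unit quaternion [w, x, y, z].
In Python, from rig import sensors, imaging, manip gives the robot as it stands. The module is installed in compiled form; this text tells all that it offers.
- The arm moves only by the tool jog_arm, never from a script. Its argument "plan" is a list of rows, each an object of numbers: "dx", "dy", "dz": the shift along the tool's x, y, z in mm; "ax", "ay", "az": the turn, a rotation vector about the tool's x, y, z in units of 6 degrees (1.0 is 6 degrees); "grip": the closure, from 0 (fully open) to 1 (shut). A call has 1 to 20 rows; each row shifts and turns the commanded pose from where the row before left it, along the tool's axes as they then stand; what a row does not reach is not made up. A row lasts 1/12 s, in which the tool goes at most 41.7 mm and 7.16 degrees, less where a joint would pass 70% of its speed; a pose out of reach is approached as far as the arm can. A call is refused whole if a number of a shift passes 41.7 or a number of a turn 1, either way. A call with a gripper value outside its range is refused whole. The fingers move at their own pace and stop on an object; "grip_force" is the grip in N (left out, the last holds). Time passes only in rows, so rows that do not move let the fingers close. It gives the time, the measured TCP pose, the force, the opening and the grip force at its end, in the units of the state.
- sensors.get_state(): the state, without advancing time (a new reading comes with each control period).
- imaging.get_image(name): name is "side" or "top" or "wrist"; returns a dict with "image" (384x512x3 uint8, red, green, blue), "K" (3x3 intrinsics, pixels), "k1" (the pictures are not rectified: a ray, as slopes to the right and down, at radius r is drawn at 1 + k1 r^2 times it, then the intrinsics apply), "extrinsics" (4x4, takes a point from world to camera coordinates). Camera axes: x right, y up, looking along -z (the intrinsics and any distortion apply to the point x, -y, -z); pixel columns grow to the right and rows downward; lengths in m; the calibration is good to about 2 mm. A picture is of the moment at which its call begins. There is no depth.
- manip.sign_off(): hands the job in; it is judged then, once.
The state is a dict: "clock": time; "qpos": joint angles; "qd": joint speeds; "effort": joint torques, N m; "position": TCP position; "ee_rot": TCP orientation; "contact_force": force on the tool from outside, world axes, zero at the start; "moment": the same for the moment, N m; "width": finger opening in m; "gripper_force": force on a finger pad.
Only numpy, scipy, OpenCV 4.12 (cv2) and the standard library are available. Lean on these libraries where they do the work, as an engineer would, in place of code of your own. Each camera call takes 0.05 s, during which the arm holds its last target. There are 200 camera calls.

### The job

Take the T-handled pull hook out of its slanted rest, engage it in the wire pull loop of the specimen tray that stands under the low riser shelf, and drag the tray straight out on the worktop until all of it stands clear in front of the shelf. Then unhook, put the hook back in its rest as you found it, leaning on the cross rod with its tip in the foot tray, and let go. Move the tray with the hook only, never by hand; keep both specimen cups upright in it and do not disturb the other things.

Things in the scene. Friction and masses are not known exactly. Their poses are not given: they have to be found in the camera images.
- hook: Pull hook, 0.2 kg: flat steel shaft 16 mm wide (y), 8 mm thick (x), grey square T-handle on top (along y), bent prong at the bottom. Origin: the elbow where the prong starts; z up the shaft. The prong runs 20 mm to -x and down, making a 120 degree V open to -x that catches a loop when pulled to -x. In the rest it stands about 30 degrees from vertical, handle leaning to -x.
- hook_grip (a point): Middle of the hook's T-handle, 175 mm up the shaft from the elbow. The handle is a square bar 20 x 20 mm, 110 mm long in the hook's y. Grasp it across its 20 mm (hook x), fingers pointing down the shaft, astride it; clear for 40 mm all round. Axes as the hook's.
- hook_tip (a point): Tip of the hook's prong: 17 mm to -x and 10 mm below the elbow, prong 16 mm wide and 8 mm thick. Axes as the hook's.
- rest: Fixed slanted rest for the hook: grey base 120 x 100 x 8 mm; foot tray near its +x end (walls 22 mm above the worktop); steel cross rod along y, 10 mm thick, axis at x=-35, z=131 mm, on two posts. The shaft leans on the rod between two 8 mm horns, 33 mm apart at the rod, flaring forward-up for 35 mm. Origin: underside, 5 mm to +x of the base's middle; z up.
- rest_foot (a point): Where the hook's elbow lies in the rest: 35 mm to +x and 27 mm above the rest's origin. The foot tray's inside reaches 11 mm to +x, 31 mm to -x and 20 mm to either side of it. At rest the hook's y is along the rest's y. Axes as the rest's.
- tray: Grey open tray, loose, 0.2 to 0.35 kg, 70 mm deep (x), 136 mm wide (y), 50 mm high, walls 4 mm, two pockets with a specimen cup in each. Origin: centre of the underside; -x is the front, where a wire loop 8 mm thick lies level at z=45 mm and reaches 49 mm out (bar axis at x=-84 mm).
- tray_loop (a point): Centre of the opening of the tray's loop, 45 mm above the worktop; axes as the tray's. Clear opening 45 mm in x (from the bar, at -x, to the tray's front wall, at +x) and 56 mm in y; open above and below. The shelf above blocks an upright hook: it goes in tilted 20 to 40 degrees, handle towards the front.
- riser: Fixed low shelf: white board 130 mm deep (x), 220 mm wide (y), underside 175 and top 190 mm above the worktop, on side legs 9 mm thick, 198 mm apart. Origin: on the worktop under the board's centre; front edge at x=-65 mm, -x is out. The loop's bar lies within about 15 mm of below that edge. A carton and a can stand on the rear half of the board.
- cup_1: Specimen cup with a yellow screw lid, 57 mm diameter, 61 mm high, standing in the tray's +y pocket. Origin: centre of its underside.
- cup_2: The same kind of cup in the tray's -y pocket. Origin: centre of its underside.
- strip_can_1: Bystander, leave alone: white canister, 45 mm diameter, 105 mm high. Origin: centre of its underside.
- petri_dish: Bystander, leave alone: flat dish, 63 mm diameter, 14 mm high. Origin: centre of its underside.
- timer: Bystander, leave alone: small timer, 60 x 64 x 22 mm. Origin: centre of its underside.
- stapler: Bystander, leave alone: blue stapler, 104 x 32 x 36 mm. Origin: centre of its underside.
- tip_box: Bystander, leave alone: pipette tip box, 85 x 120 x 72 mm. Origin: centre of its underside.
- mouse: Bystander, leave alone: black mouse, 104 x 60 x 35 mm. Origin: centre of its underside.
- cap_box: Bystander, leave alone: open carton of caps, 136 x 147 x 110 mm. Origin: centre of its underside.
Mind the look-alikes: they are no part of the job. What is shaped like the cup_1 but blue, green or red is not meant.

How it is judged:
On the way, in this order (a step that is already met when the one before it is completed fails the run):
1. the hook's prong is down in the tray's loop: elbow inside the opening and tip below the bar, while the tray is still under the shelf (x of hook in the frame of tray_loop between -0.025 and 0.025 m and y of hook in the frame of tray_loop between -0.03 and 0.03 m and z of hook in the frame of tray_loop between -0.04 and 0.025 m and z of hook_tip in the frame of tray_loop below 0 m and x of tray in the frame of riser above -0.02 m), for 0.1 s.
2. the whole tray is in front of the shelf, the hook still in its loop (x of tray in the frame of riser below -0.105 m and height (world z) of tray below 0.01 m and angle between tray's own z axis and vertical below 0.1 rad and z of hook in the frame of tray_loop below 0.035 m and horizontal distance between hook and tray_loop below 0.045 m), for 0.1 s.
At the end, for the whole second after the job is handed in: The tray stands flat, wholly in front of the shelf (origin 105 mm or more to -x of the riser's), cups upright in their pockets; the hook lies still in its rest, elbow within 25 mm of rest_foot, handle leaning to the rest's -x 17 to 46 degrees from vertical and across it within 23 degrees (x of tray in the frame of riser below -0.105 m and height (world z) of tray below 0.01 m and angle between tray's own z axis and vertical below 0.1 rad and angle between each of cup_1, cup_2's own z axis and vertical below 0.3 rad and z of each of cup_1, cup_2 in the frame of tray below 0.03 m and y of cup_1 in the frame of tray between 0.01 and 0.06 m and x of cup_1 in the frame of tray between -0.03 and 0.03 m and y of cup_2 in the frame of tray between -0.06 and -0.01 m and x of cup_2 in the frame of tray between -0.03 and 0.03 m and linear speed of each of tray, hook below 0.01 m/s and distance between hook and rest_foot below 0.025 m and angle between the y axis of hook and the y axis of rest, either way round below 0.4 rad and angle between hook's own z axis and vertical between 0.3 and 0.8 rad and x of hook_grip in the frame of rest below 0 m); the robot touches nothing.
It fails at once if the tray or its cups are moved by hand (contact force between any of the fingers, the arm and tray above 2 N or contact force between any of the fingers, the arm and cup_1 above 2 N or contact force between any of the fingers, the arm and cup_2 above 2 N).
It fails at once if a specimen cup is tipped over (angle between any of cup_1, cup_2's own z axis and vertical above 0.7 rad).
It fails at once if the shelf is struck hard (contact force between anything else and riser above 25 N).
It fails at once if another thing on the worktop is pushed more than 3 cm (distance of any of strip_can_1, petri_dish, timer, stapler, tip_box, mouse, cap_box from where it was at the start of the episode above 0.03 m).
It also fails if it takes over 58 s, if anything falls off the work surface, if the arm or the gripper's body presses on something with over 40 N, if the wrist force passes 120 N, or if a joint passes its speed limit or range.

## Working session

There is one attempt and no reset: what is moved stays moved. The work goes in short steps, Python scripts to look and compute and a tool call to move; the robot and the scene stay as the last step left them, time stands still between calls to the robot, and variables do not carry over. Pictures are saved under pics/ and viewed, at most 10 in all, crops included, and the job is handed in when it is done.

Besides the shell and the picture viewer there is one more tool, called as name(argument=value, ...), one argument or row to a line, values as JSON. jog_arm: Moves the arm, as the interface text tells. Its arguments: {"type":"object","properties":{"plan":{"type":"array"},"grip_force":{"type":"number"}},"required":["plan"]}

```bash
mkdir -p pics; ls; python3 - <<'E'
from rig import sensors, imaging, manip
import cv2,numpy as np,pickle
np.set_printoptions(precision=4,suppress=True)
s=sensors.get_state();print(s,manip.tcp_to_tips)
for n in ("side","top"):
    d=imaging.get_image(n);pickle.dump(d,open(f'{n}0.pkl','wb'))
    cv2.imwrite(f'pics/{n}0.png',cv2.resize(d["image"][:,:,::-1],(800,600),interpolation=cv2.INTER_CUBIC))
    print(n,d["K"],d["k1"],d["extrinsics"])
E
```

```text
pics
{'clock': 0.0, 'qpos': array([ 1.095 ,  0.2766,  1.5062,  0.    ,  1.3607, -0.121 ]), 'qd': array([ 0.    ,  0.0001,  0.0007,  0.0004,  0.0018, -0.0014]), 'effort': array([  0.0017, -41.6795, -24.5811,   0.0001,   0.0112,  -0.    ]), 'position': array([0.1997, 0.539 , 0.4038]), 'ee_rot': array([-0.0003,  0.1765,  0.9843, -0.0009]), 'contact_force': array([-0.8527, -0.9365, -0.2088]), 'moment': array([-0.0355, -0.013 ,  0.0106]), 'gripper_force': 0.0, 'width': 0.08521335554722549} 0.1734
side [[415.0767   0.     253.2971]
 [  0.     415.0767 184.2432]
 [  0.       0.       1.    ]] -0.08316538091654939 [[-0.9248 -0.3803  0.0053  0.5055]
 [ 0.1779 -0.4201  0.8899 -0.2625]
 [-0.3362  0.824   0.4562 -1.504 ]
 [ 0.      0.      0.      1.    ]]
top [[440.292    0.     253.6002]
 [  0.     440.292  191.6184]
 [  0.       0.       1.    ]] -0.03621798694747946 [[-0.1177 -0.9929  0.0171 -0.0165]
 [ 0.782  -0.082   0.6179 -0.5312]
 [-0.6121  0.0861  0.7861 -1.3281]
 [ 0.      0.      0.      1.    ]]
```

View pics/side0.png

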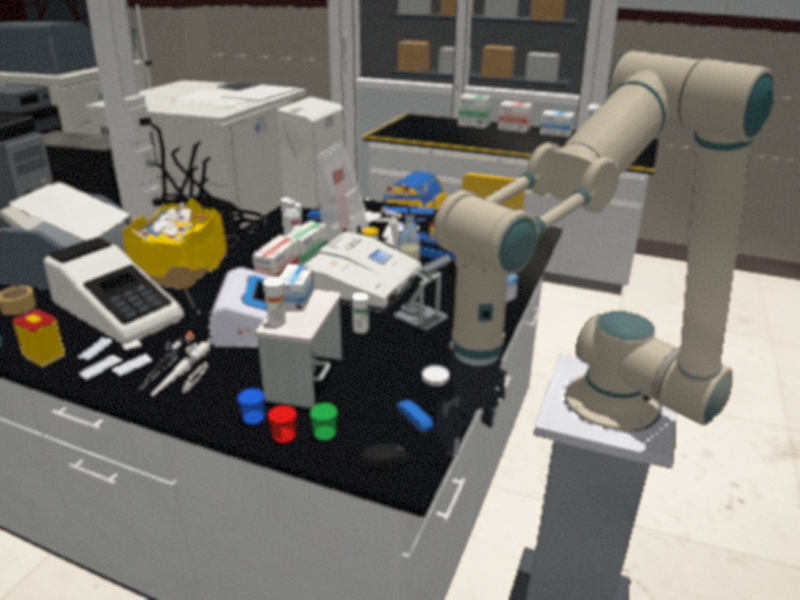

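View pics/top0.png

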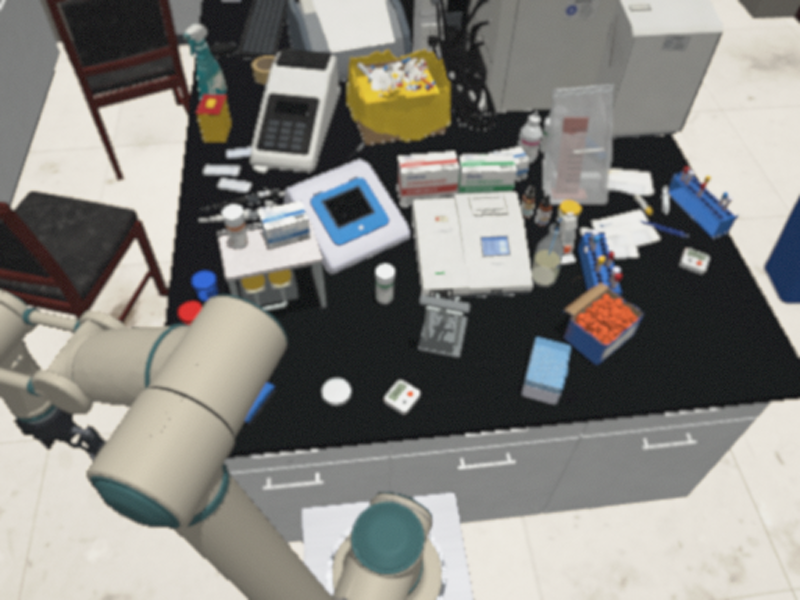

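```bash
cat > h.py <<'E'
import numpy as np,cv2,pickle
np.set_printoptions(precision=4,suppress=True)
def cam(d):
    E=np.array(d["extrinsics"]);return np.array(d["K"]),float(d["k1"]),E
def proj(d,P):
    K,k,E=cam(d);P=np.atleast_2d(P);c=P@E[:3,:3].T+E[:3,3]
    s=np.c_[c[:,0],-c[:,1]]/(-c[:,2:3]);s=s*(1+k*(s**2).sum(1,keepdims=True))
    return s*[K[0,0],K[1,1]]+K[:2,2]
def ray(d,uv):
    K,k,E=cam(d);s=cv2.undistortPoints(np.array([[uv]],float),K,np.array([k,0,0,0.]))[0,0]
    R=E[:3,:3];return -R.T@E[:3,3],R.T@np.array([s[0],-s[1],-1])
def atz(d,uv,z):
    o,v=ray(d,uv);return o+v*(z-o[2])/v[2]
def tri(obs):
    A=np.zeros((3,3));b=np.zeros(3)
    for d,uv in obs:
        o,v=ray(d,uv);v=v/np.linalg.norm(v);M=np.eye(3)-np.outer(v,v);A+=M;b+=M@o
    return np.linalg.solve(A,b)
def load(n):return pickle.load(open(n+'.pkl','rb'))
def crop(d,x,y,w,h,f):
    return cv2.resize(d["image"][y:y+h,x:x+w,::-1],(int(w*f),int(h*f)),interpolation=cv2.INTER_CUBIC)
E
python3 - <<'E'
from h import *
t,s=load('top0'),load('side0')
a=crop(t,130,120,90,90,4.44)   # riser top
b=crop(t,250,175,60,60,6.66)   # rest top
c=crop(s,150,170,90,90,4.44)
e=crop(s,240,150,60,60,6.66)
a,b,c,e=[cv2.resize(i,(400,300) if 0 else (400,400)) for i in(a,b,c,e)]
m=np.vstack([np.hstack([a,b]),np.hstack([c,e])])
m=cv2.resize(m,(600,600))
cv2.imwrite('pics/mos.png',m)
E
```

```text
(no output)
```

View pics/mos.png

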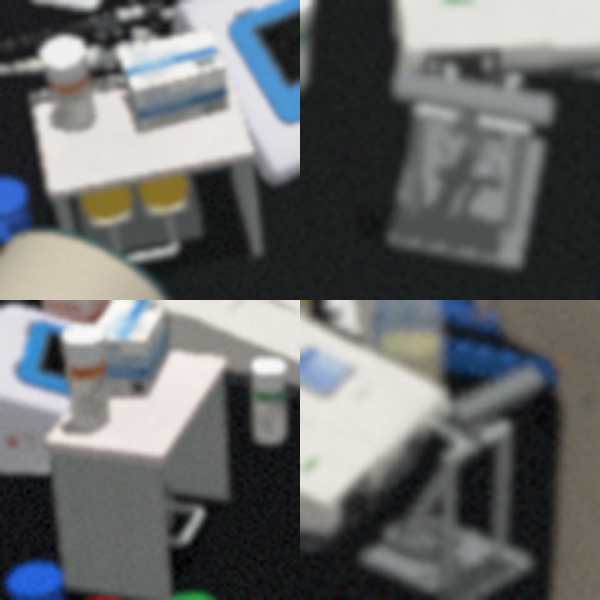

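```bash
cat >> h.py <<'E'
B=lambda x,y:(250+(x-300)/5,175+y/5)
Es=lambda x,y:(240+(x-300)/5,150+(y-300)/5)
A_=lambda x,y:(130+x*.3,120+y*.3)
C=lambda x,y:(150+x*.3,170+(y-300)*.3)
E
python3 - <<'E'
from h import *
t,s=load('top0'),load('side0')
print('handle +y',tri([(t,B(398,85)),(s,Es(458,412))]),'-y',tri([(t,B(552,108)),(s,Es(545,378))]))
for p in [(388,240),(523,265),(545,140)]:print('base top',atz(t,B(*p),.008))
for p in [(365,555),(445,595),(532,562)]:print('base side',atz(s,Es(*p),.008))
print('board front top', atz(t,A_(52,190),.19),atz(t,A_(250,155),.19),'rear',atz(t,A_(32,98),.19))
print('board side', [atz(s,C(*p),.19) for p in[(50,438),(160,460),(225,360)]])
print('legs bottom',atz(t,A_(257,257),0),[atz(s,C(*p),0) for p in[(65,585),(172,602),(228,498)]])
print('bar top',atz(t,A_(125,258),.045),atz(t,A_(177,250),.045),'side',[atz(s,C(*p),.045) for p in[(183,540),(203,510)]])
print('lids',atz(t,A_(107,203),.061),atz(t,A_(164,192),.061))
E
```

```text
handle +y [ 0.5196 -0.1304  0.1836] -y [ 0.4818 -0.2313  0.1831]
base top [ 0.5094 -0.1296  0.008 ]
base top [ 0.4766 -0.2262  0.008 ]
base top [ 0.5889 -0.2634  0.008 ]
base side [ 0.6175 -0.1688  0.008 ]
base side [ 0.5274 -0.1309  0.008 ]
base side [ 0.4763 -0.2147  0.008 ]
board front top [0.6252 0.2929 0.19  ] [0.6526 0.084  0.19  ] rear [0.7615 0.3193 0.19  ]
board side [array([0.7444, 0.3133, 0.19  ]), array([0.6198, 0.3065, 0.19  ]), array([0.6568, 0.0896, 0.19  ])]
legs bottom [ 0.6611  0.0886 -0.    ] [array([0.749 , 0.3094, 0.    ]), array([0.627 , 0.2898, 0.    ]), array([0.6623, 0.0853, 0.    ])]
bar top [0.6405 0.2365 0.045 ] [0.6459 0.1776 0.045 ] side [array([0.6382, 0.2393, 0.045 ]), array([0.6452, 0.1789, 0.045 ])]
lids [0.7106 0.2551 0.061 ] [0.7204 0.1895 0.061 ]
```

The mosaic shows three things:
- **Riser:** two yellow lids are under it at top px (162,181) and (179,178). The bar runs from (167,197) to (183,195).
- **Rest:** the handle bar runs from (270,192) to (300,197), leaning towards the robot.
- **Look-alikes:** the blue, red and green cups at side px (161,260), (181,271) and (207,270) have no yellow lid and stand outside, so they aren't the ones meant.

Next I'll plan the pregrasp.

```bash
cat >> h.py <<'E'
from scipy.spatial.transform import Rotation as Ro
def toolR(yaw,tilt):   # tool for hook with given world yaw, tilt towards its -x
    H=(Ro.from_euler('z',yaw,degrees=True)*Ro.from_euler('y',-tilt,degrees=True)).as_matrix()
    return np.c_[H[:,1],H[:,0],-H[:,2]]
def tcp_for(point,yaw,tilt,up):  # point on hook axis 'up' m along shaft from grasp point
    R=toolR(yaw,tilt);return np.array(point)-R[:,2]*(.155+up),R
def st():
    from rig import sensors
    s=sensors.get_state();q=s["ee_rot"];return np.array(s["position"]),Ro.from_quat([q[1],q[2],q[3],q[0]]).as_matrix(),s
def rows(p1,R1,N,p0=None,R0=None):
    if p0 is None:p0,R0,_=st()
    r=Ro.from_matrix(R0.T@R1).as_rotvec()/N;M=Ro.from_rotvec(r).as_matrix()
    S=sum(np.linalg.matrix_power(M,k) for k in range(N));d=np.linalg.solve(S,R0.T@(p1-p0))
    mid=p0+R0@sum(np.linalg.matrix_power(M,k) for k in range(N//2))@d
    print(N,'rows d',np.round(d*1000,2),'a',np.round(np.degrees(r)/6,3),'mid',mid,'end',p1);return p1,R1
E
python3 - <<'E'
from h import *
p,R=tcp_for((.5025,-.1815,.1785),-19.5,30,.08)
rows(p,R,20)
t=load('top0')
for n,uv,z in [('can',(385,300),0.0),('dish',(336,391),.014),('timer',(402,396),.02),('stapler',(258,400),.036)]:print(n,atz(t,(uv[0]*.64,uv[1]*.64),z))
E
```

```text
20 rows d [-38.02  -8.64   1.79] a [-0.198 -0.194  0.725] mid [0.431  0.2362 0.4018] end [ 0.3917 -0.1423  0.382 ]
can [ 0.6703 -0.0673  0.    ]
dish [0.4097 0.0729 0.014 ]
timer [ 0.3772 -0.0741  0.02  ]
stapler [0.392  0.2456 0.036 ]
```

jog_arm(
  plan=[
    {"dx": -38,"dy": -8.6,"dz": 1.8,"ax": -0.198,"ay": -0.194,"az": 0.725,"grip": 0},
    {"dx": -38,"dy": -8.6,"dz": 1.8,"ax": -0.198,"ay": -0.194,"az": 0.725,"grip": 0},
    {"dx": -38,"dy": -8.6,"dz": 1.8,"ax": -0.198,"ay": -0.194,"az": 0.725,"grip": 0},
    {"dx": -38,"dy": -8.6,"dz": 1.8,"ax": -0.198,"ay": -0.194,"az": 0.725,"grip": 0},
    {"dx": -38,"dy": -8.6,"dz": 1.8,"ax": -0.198,"ay": -0.194,"az": 0.725,"grip": 0},
    {"dx": -38,"dy": -8.6,"dz": 1.8,"ax": -0.198,"ay": -0.194,"az": 0.725,"grip": 0},
    {"dx": -38,"dy": -8.6,"dz": 1.8,"ax": -0.198,"ay": -0.194,"az": 0.725,"grip": 0},
    {"dx": -38,"dy": -8.6,"dz": 1.8,"ax": -0.198,"ay": -0.194,"az": 0.725,"grip": 0},
    {"dx": -38,"dy": -8.6,"dz": 1.8,"ax": -0.198,"ay": -0.194,"az": 0.725,"grip": 0},
    {"dx": -38,"dy": -8.6,"dz": 1.8,"ax": -0.198,"ay": -0.194,"az": 0.725,"grip": 0},
    {"dx": -38,"dy": -8.6,"dz": 1.8,"ax": -0.198,"ay": -0.194,"az": 0.725,"grip": 0},
    {"dx": -38,"dy": -8.6,"dz": 1.8,"ax": -0.198,"ay": -0.194,"az": 0.725,"grip": 0},
    {"dx": -38,"dy": -8.6,"dz": 1.8,"ax": -0.198,"ay": -0.194,"az": 0.725,"grip": 0},
    {"dx": -38,"dy": -8.6,"dz": 1.8,"ax": -0.198,"ay": -0.194,"az": 0.725,"grip": 0},
    {"dx": -38,"dy": -8.6,"dz": 1.8,"ax": -0.198,"ay": -0.194,"az": 0.725,"grip": 0},
    {"dx": -38,"dy": -8.6,"dz": 1.8,"ax": -0.198,"ay": -0.194,"az": 0.725,"grip": 0},
    {"dx": -38,"dy": -8.6,"dz": 1.8,"ax": -0.198,"ay": -0.194,"az": 0.725,"grip": 0},
    {"dx": -38,"dy": -8.6,"dz": 1.8,"ax": -0.198,"ay": -0.194,"az": 0.725,"grip": 0},
    {"dx": -38,"dy": -8.6,"dz": 1.8,"ax": -0.198,"ay": -0.194,"az": 0.725,"grip": 0},
    {"dx": -38,"dy": -8.6,"dz": 1.8,"ax": -0.198,"ay": -0.194,"az": 0.725,"grip": 0},
  ],
)

```text
clock: 1.77
position: [0.3913, -0.143, 0.3818]
ee_rot: [0.212, 0.79, 0.555, 0.151]
contact_force: [0.5, -0.4, -0.6]
width: 0.0856
gripper_force: 0.0
```

```bash
python3 - <<'E'
from h import *
from rig import imaging
p,R,s=st();print(s['clock'],p,R)
for n in("wrist","side","top"):pickle.dump(imaging.get_image(n),open(n+'1.pkl','wb'))
w=load('wrist1');
a=cv2.resize(w["image"][:,:,::-1],(800,600),interpolation=cv2.INTER_CUBIC)
# predicted points of the handle and rest
yaw=-19.5;o=np.array([.552,-.199,0]);Q=Ro.from_euler('z',yaw,degrees=True).as_matrix()
H=Q@Ro.from_euler('y',-30,degrees=True).as_matrix();el=o+Q@[.035,0,.027]
P=[el+H@[x,y,.185] for x in(-.01,.01) for y in(-.055,.055)]+[o+Q@[x,y,.008] for x in(-.065,.055) for y in(-.05,.05)]
uv=proj(w,P);print(uv)
for q in uv:cv2.circle(a,tuple(int(v/.64) for v in q),3,(0,0,255),1)
cv2.imwrite('pics/wrist1.png',a)
E
```

```text
1.7667 [ 0.3913 -0.143   0.3818] [[ 0.3378  0.8133  0.4737]
 [ 0.9412 -0.2931 -0.1679]
 [ 0.0023  0.5026 -0.8645]]
[[244.7101 293.2503]
 [241.3365 128.9755]
 [274.131  293.1024]
 [275.7975 128.8308]
 [173.0446 210.8823]
 [164.734  118.7677]
 [265.3291 194.6294]
 [265.4121 114.8412]]
```

View pics/wrist1.png

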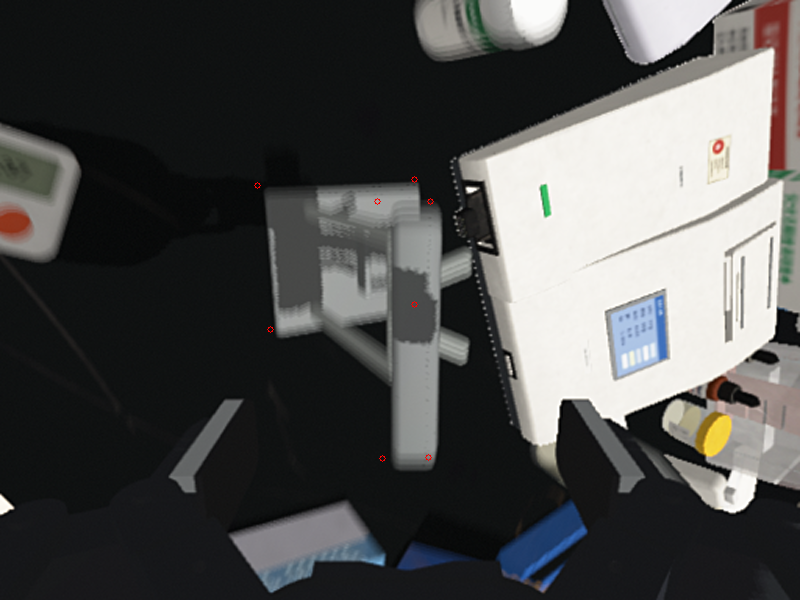

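The wrist view shows the handle spanning x 391–437 and y 205–468. The base corners are at (278,336), (266,187) and (418,184). My prediction is about 8 px off, so I'll refit.

```bash
python3 - <<'E'
from h import *
from scipy.optimize import least_squares
w=load('wrist1')
ob=np.array([(391,468),(391,205),(437,468),(437,205),(278,336),(266,187),(418,184)])*.64
def pts(v):
    o=np.array([v[0],v[1],0]);Q=Ro.from_euler('z',v[2],degrees=True).as_matrix()
    H=Q@Ro.from_euler('y',-v[3],degrees=True).as_matrix();el=o+Q@np.array([.035,0,.027])
    return [el+H@np.array([x,y,.185]) for x in(-.01,.01) for y in(-.055,.055)]+[o+Q@np.array(q) for q in((-.065,-.05,.008),(-.065,.05,.008),(.055,.05,.008))],el+H@np.array([0,0,.175]),el
r=least_squares(lambda v:(proj(w,pts(v)[0])-ob).ravel(),[.552,-.199,-19.5,30])
print(r.x,r.fun.reshape(-1,2),pts(r.x)[1:])
g=pts(r.x)[1]
print('side/top px of grip',proj(load('side1'),g),proj(load('top1'),g))
p,R=tcp_for(g,r.x[2],r.x[3],.0)
rows(p,R,8)
E
```

```text
[  0.5541  -0.2035 -19.9177  29.7765] [[-0.4607 -3.7077]
 [-1.728   2.6793]
 [-0.7898 -3.7539]
 [ 2.7889  2.7303]
 [-1.9097 -2.086 ]
 [-1.4899  1.9922]
 [ 0.5963  0.3225]] (array([ 0.5053, -0.1858,  0.1789]), array([ 0.587 , -0.2154,  0.027 ]))
side/top px of grip [[279.4007 168.8724]] [[286.0625 194.6085]]
8 rows d [-0.05  0.68 10.14] a [ 0.004 -0.002 -0.002] mid [ 0.4118 -0.1517  0.3473] end [ 0.4329 -0.1596  0.3134]
```

jog_arm(
  plan=[
    {"dy": 2.7,"dz": 5,"grip": 0},
    {"dy": 2.7,"dz": 12,"grip": 0},
    {"dz": 15,"grip": 0},
    {"dz": 15,"grip": 0},
    {"dz": 14,"grip": 0},
    {"dz": 12,"grip": 0},
    {"dz": 8,"grip": 0},
    {"grip": 0},
    {"grip": 1},
    {"grip": 1},
    {"grip": 1},
    {"grip": 1},
    {"grip": 1},
    {"grip": 1},
  ],
  grip_force=80,
)

```text
$.plan[0]: bad value
```

```bash
python3 - <<'E'
from h import *
from rig import imaging
p,R,s=st();print(s['clock'],p,R,s['width'],s['contact_force'])
for n in("wrist","side","top"):pickle.dump(imaging.get_image(n),open(n+'2.pkl','wb'))
a=cv2.resize(load('wrist2')["image"][:,:,::-1],(400,300));t=load('top2');sd=load('side2')
b=crop(t,250,165,64,48,6.25);c=crop(sd,235,145,64,48,6.25);e=crop(t,130,140,80,60,5)
cv2.imwrite('pics/grasp.png',np.vstack([np.hstack([a,b]),np.hstack([c,e])]))
E
```

```text
1.9167 [ 0.3906 -0.1439  0.3811] [[ 0.3413  0.814   0.47  ]
 [ 0.9399 -0.2968 -0.1686]
 [ 0.0023  0.4993 -0.8664]] 0.08524215548963265 [0.4873 0.2601 0.0694]
```

View pics/grasp.png

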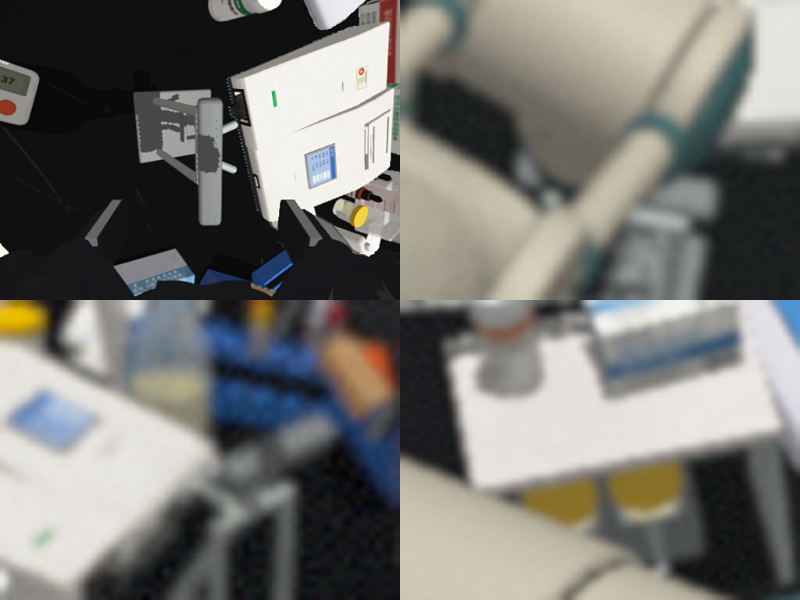

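The plan row was refused because it needs all its fields. The new wrist view is sharp and still: the handle spans x 394–446 and y 196–450 (at 800 px width). I'll refit from it.

```bash
cat > fit.py <<'E'
from h import *
from scipy.optimize import least_squares
def pts(v):
    o=np.array([v[0],v[1],0]);Q=Ro.from_euler('z',v[2],degrees=True).as_matrix()
    H=Q@Ro.from_euler('y',-v[3],degrees=True).as_matrix();el=o+Q@np.array([.035,0,.027])
    return [el+H@np.array([x,y,.185]) for x in(-.01,.01) for y in(-.055,.055)]+[o+Q@np.array(q) for q in((-.065,-.05,.008),(-.065,.05,.008),(.055,.05,.008))],el+H@np.array([0,0,.175]),el
E
python3 - <<'E'
from fit import *
w=load('wrist2')
g0=w["image"].mean(2)
# handle edges from image: profile across rows 105..130 (orig) and columns
print('row150',g0[145:155,235:300].mean(0).astype(int))
print('col268',g0[110:300,262:274].mean(1).astype(int))
ob=np.array([(394,448),(397,198),(444,448),(440,198),(286,326),(272,187),(421,181)])*.64
r=least_squares(lambda v:(proj(w,pts(v)[0])-ob).ravel(),[.552,-.199,-19.5,30])
print(r.x,r.fun.reshape(-1,2),pts(r.x)[1:])
E
```

```text
row150 [ 88  95  91  82  72  73  74  75  76  76  77  78  78  80  92 114 128 107
  81  94 107 119 130 141 146 146 147 148 149 149 150 151 151 152 153 153
 154 155 156 157 158 154 152 159 159 158 156 156 150 116  50  14  14  16
  16  16  16  15  17  31  39  34  36  27  34]
col268 [ 16  15  14  21  53  90 102 112 111 111 110 111 111 111 101  75  67  81
 102 118 127 134 141 147 151 152 152 152 152 152 152 152 152 152 152 152
 152 152 152 152 152 152 152 152 152 152 151 151 152 151 151 151 151 151
 151 151 151 151 151 151 151 151 149 131 108  93  78  75  74  73  74  79
  80  80  76  79  76  75  74  74  74  74  74  74  74  74  74  74  73  73
  74  74  73  73  73  73  74  73  73  73  73  73  74  73  73  73  74  73
  71  74 102 134 151 151 150 150 150 150 150 150 150 150 150 150 150 150
 149 150 149 149 149 149 149 149 149 149 149 149 149 148 148 149 148 148
 148 148 148 148 148 148 148 148 148 148 148 148 147 147 147 147 147 147
 147 146 146 146 146 146 146 146 146 146 146 146 146 146 142 129  72  24
  13  15  16  16  16  16  17  17  17  16]
[  0.5594  -0.2021 -19.3832  30.8478] [[ 1.4799  1.9864]
 [-3.2058 -0.0478]
 [-1.5186  2.0321]
 [ 3.2229 -0.3136]
 [-0.8874  0.1635]
 [ 0.1094 -2.1523]
 [ 3.3822 -2.6371]] (array([ 0.5077, -0.1839,  0.1772]), array([ 0.5924, -0.2137,  0.027 ]))
```

```bash
python3 - <<'E'
from h import *
p,R=tcp_for((.5068,-.1846,.178),-19.6,30.3,0)
rows(p,R,8)
E
```

```text
8 rows d [-0.38  0.4  10.35] a [-0.006 -0.004  0.001] mid [ 0.4127 -0.1495  0.3468] end [ 0.4331 -0.1584  0.3118]
```

jog_arm(
  plan=[
    {"dx": -1.5,"dy": 1.6,"dz": 5,"ax": 0,"ay": 0,"az": 0,"grip": 0},
    {"dx": -1.5,"dy": 1.6,"dz": 12,"ax": 0,"ay": 0,"az": 0,"grip": 0},
    {"dx": 0,"dy": 0,"dz": 15,"ax": 0,"ay": 0,"az": 0,"grip": 0},
    {"dx": 0,"dy": 0,"dz": 15,"ax": 0,"ay": 0,"az": 0,"grip": 0},
    {"dx": 0,"dy": 0,"dz": 15,"ax": 0,"ay": 0,"az": 0,"grip": 0},
    {"dx": 0,"dy": 0,"dz": 13,"ax": 0,"ay": 0,"az": 0,"grip": 0},
    {"dx": 0,"dy": 0,"dz": 8,"ax": 0,"ay": 0,"az": 0,"grip": 0},
    {"dx": 0,"dy": 0,"dz": 0,"ax": 0,"ay": 0,"az": 0,"grip": 0},
    {"dx": 0,"dy": 0,"dz": 0,"ax": 0,"ay": 0,"az": 0,"grip": 1},
    {"dx": 0,"dy": 0,"dz": 0,"ax": 0,"ay": 0,"az": 0,"grip": 1},
    {"dx": 0,"dy": 0,"dz": 0,"ax": 0,"ay": 0,"az": 0,"grip": 1},
    {"dx": 0,"dy": 0,"dz": 0,"ax": 0,"ay": 0,"az": 0,"grip": 1},
    {"dx": 0,"dy": 0,"dz": 0,"ax": 0,"ay": 0,"az": 0,"grip": 1},
    {"dx": 0,"dy": 0,"dz": 0,"ax": 0,"ay": 0,"az": 0,"grip": 1},
    {"dx": 0,"dy": 0,"dz": 0,"ax": 0,"ay": 0,"az": 0,"grip": 1},
    {"dx": 0,"dy": 0,"dz": 0,"ax": 0,"ay": 0,"az": 0,"grip": 1},
  ],
  grip_force=80,
)

```text
clock: 3.4
position: [0.4331, -0.1591, 0.3121]
ee_rot: [0.212, 0.789, 0.557, 0.151]
contact_force: [-0.8, 0.6, 1.7]
width: 0.0185
gripper_force: 80.7
```

```bash
python3 - <<'E'
from h import *
p,R,s=st();print(s['clock'],p,R,s['width'],s['contact_force'],s['moment'],s['qpos'])
E
```

```text
3.4 [ 0.4331 -0.1591  0.3121] [[ 0.3348  0.8146  0.4736]
 [ 0.9423 -0.2903 -0.1667]
 [ 0.0017  0.5021 -0.8648]] 0.018493461104327456 [-0.7854  0.6014  1.7312] [0.034  0.0653 0.0205] [-0.5467  0.072   2.0986  0.2333  0.4654 -0.3867]
```

jog_arm(
  plan=[
    {"dx": 0,"dy": 4,"dz": -7,"ax": 0,"ay": 0,"az": 0,"grip": 1},
    {"dx": 0,"dy": 7,"dz": -12,"ax": 0,"ay": 0,"az": 0,"grip": 1},
    {"dx": 0,"dy": 11,"dz": -19,"ax": 0,"ay": 0,"az": 0,"grip": 1},
    {"dx": 0,"dy": 11,"dz": -19,"ax": 0,"ay": 0,"az": 0,"grip": 1},
    {"dx": 0,"dy": 11,"dz": -19,"ax": 0,"ay": 0,"az": 0,"grip": 1},
    {"dx": 0,"dy": 11,"dz": -19,"ax": 0,"ay": 0,"az": 0,"grip": 1},
    {"dx": 0,"dy": 10,"dz": -17,"ax": 0,"ay": 0,"az": 0,"grip": 1},
    {"dx": 0,"dy": 0,"dz": 0,"ax": 0,"ay": 0,"az": 0,"grip": 1},
  ],
  grip_force=100,
)

```text
clock: 4.07
position: [0.4338, -0.1597, 0.4456]
ee_rot: [0.215, 0.788, 0.556, 0.152]
contact_force: [0.8, -1.6, -1.6]
width: 0.0187
gripper_force: 98.6
```

```bash
python3 - <<'E'
from h import *
p,R,s=st();print(s['clock'],p,R[:,2],s['width'],s['contact_force'],s['moment'],s['qpos'])
yaw=7.5;e=np.array([.55,.195,.16])
R1=toolR(yaw,30);zh=-R1[:,2];p1=e+.33*zh
rows(p1,R1,16)
E
```

```text
4.0667 [ 0.4338 -0.1597  0.4456] [ 0.4789 -0.1701 -0.8612] 0.01866038820657829 [ 0.7911 -1.6277 -1.5867] [ 0.0947  0.3799 -0.0036] [-0.547  -0.0598  1.8614  0.1423  0.8211 -0.2752]
16 rows d [20.51 -4.73 -2.78] a [ 0.006  0.142 -0.243] mid [0.4299 0.0097 0.4456] end [0.3864 0.1735 0.4458]
```

jog_arm(
  plan=[
    {"dx": 20.5,"dy": -4.7,"dz": -2.8,"ax": 0.006,"ay": 0.142,"az": -0.243,"grip": 1},
    {"dx": 20.5,"dy": -4.7,"dz": -2.8,"ax": 0.006,"ay": 0.142,"az": -0.243,"grip": 1},
    {"dx": 20.5,"dy": -4.7,"dz": -2.8,"ax": 0.006,"ay": 0.142,"az": -0.243,"grip": 1},
    {"dx": 20.5,"dy": -4.7,"dz": -2.8,"ax": 0.006,"ay": 0.142,"az": -0.243,"grip": 1},
    {"dx": 20.5,"dy": -4.7,"dz": -2.8,"ax": 0.006,"ay": 0.142,"az": -0.243,"grip": 1},
    {"dx": 20.5,"dy": -4.7,"dz": -2.8,"ax": 0.006,"ay": 0.142,"az": -0.243,"grip": 1},
    {"dx": 20.5,"dy": -4.7,"dz": -2.8,"ax": 0.006,"ay": 0.142,"az": -0.243,"grip": 1},
    {"dx": 20.5,"dy": -4.7,"dz": -2.8,"ax": 0.006,"ay": 0.142,"az": -0.243,"grip": 1},
    {"dx": 20.5,"dy": -4.7,"dz": -2.8,"ax": 0.006,"ay": 0.142,"az": -0.243,"grip": 1},
    {"dx": 20.5,"dy": -4.7,"dz": -2.8,"ax": 0.006,"ay": 0.142,"az": -0.243,"grip": 1},
    {"dx": 20.5,"dy": -4.7,"dz": -2.8,"ax": 0.006,"ay": 0.142,"az": -0.243,"grip": 1},
    {"dx": 20.5,"dy": -4.7,"dz": -2.8,"ax": 0.006,"ay": 0.142,"az": -0.243,"grip": 1},
    {"dx": 20.5,"dy": -4.7,"dz": -2.8,"ax": 0.006,"ay": 0.142,"az": -0.243,"grip": 1},
    {"dx": 20.5,"dy": -4.7,"dz": -2.8,"ax": 0.006,"ay": 0.142,"az": -0.243,"grip": 1},
    {"dx": 20.5,"dy": -4.7,"dz": -2.8,"ax": 0.006,"ay": 0.142,"az": -0.243,"grip": 1},
    {"dx": 20.5,"dy": -4.7,"dz": -2.8,"ax": 0.006,"ay": 0.142,"az": -0.243,"grip": 1},
    {"dx": 0,"dy": 0,"dz": 0,"ax": 0,"ay": 0,"az": 0,"grip": 1},
    {"dx": 0,"dy": 0,"dz": 0,"ax": 0,"ay": 0,"az": 0,"grip": 1},
  ],
)

```text
clock: 5.57
position: [0.3849, 0.1743, 0.4421]
ee_rot: [0.165, 0.638, 0.727, 0.192]
contact_force: [-0.4, 0.1, -2.1]
width: 0.0188
gripper_force: 98.7
```

```bash
python3 - <<'E'
from h import *
from rig import imaging
p,R,s=st();print(s['clock'],p,R,s['width'],s['contact_force'],s['qpos'])
for n in("wrist","side","top"):pickle.dump(imaging.get_image(n),open(n+'3.pkl','wb'))
a=cv2.resize(load('wrist3')["image"][:,:,::-1],(400,300),interpolation=cv2.INTER_AREA);t=load('top3');sd=load('side3')
b=crop(t,130,130,100,75,4);c=crop(sd,150,150,100,75,4);e=crop(sd,190,215,40,30,10)
cv2.imwrite('pics/pre.png',np.vstack([np.hstack([a,b]),np.hstack([c,e])]))
E
```

```text
5.5667 [0.3849 0.1743 0.4421] [[-0.1323  0.8641  0.4856]
 [ 0.9912  0.1129  0.0691]
 [ 0.0049  0.4905 -0.8714]] 0.018803929088969638 [-0.4403  0.141  -2.0645] [ 0.2944 -0.1119  1.9105 -0.1008  0.8378  0.2111]
```

View pics/pre.png

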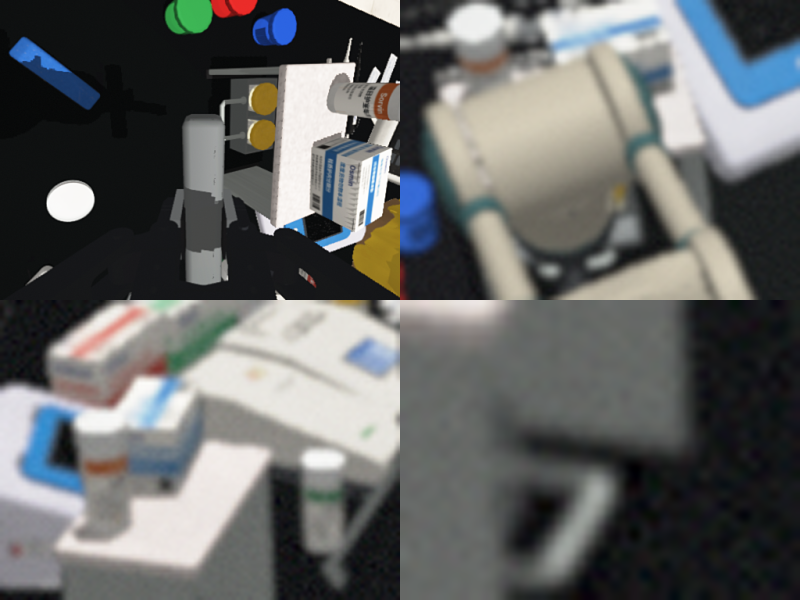

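The wrist view shows the yellow lids at (263,98) and (260,135) in its tile, with the loop just left of them around (222–250, 100–140). The side view shows the hook's lower end near px (234,219). I'll enlarge the loop with the predicted points overlaid.

```bash
cat >> h.py <<'E'
def trayP(o,yaw):
    Q=Ro.from_euler('z',yaw,degrees=True).as_matrix()
    L=[(-.084,y,.045) for y in(-.032,0,.032)]+[(-.035,-.068,.05),(-.035,.068,.05),(-.035,-.032,.045),(-.035,.032,.045)]
    return [np.array([o[0],o[1],0])+Q@np.array(l) for l in L]
def riserP(o,yaw):
    Q=Ro.from_euler('z',yaw,degrees=True).as_matrix()
    return [np.array([o[0],o[1],0])+Q@np.array(l) for l in [(-.065,-.11,.19),(-.065,.11,.19),(.065,-.11,.19),(.065,.11,.19)]]
E
python3 - <<'E'
from h import *
w=load('wrist3');sd=load('side3')
p,R=np.array([.3849,.1743,.4421]),st()[1]
print('elbow side px',proj(sd,p+.33*R[:,2]),p+.33*R[:,2],'tip',proj(sd,p+.33*R[:,2]-.017*R[:,1]+.01*R[:,2]))
x0,y0,f=250,70,4
a=crop(w,x0,y0,170,150,f)
for q,c in [(q,(0,0,255)) for q in proj(w,trayP((.726,.219),7.5))]+[(q,(0,255,0)) for q in proj(w,riserP((.702,.2),8.5))]:
    print(q,((q-[x0,y0])*f).astype(int));cv2.circle(a,tuple(int(v) for v in (q-[x0,y0])*f),3,c,1)
cv2.imwrite('pics/loop.png',a)
E
```

```text
elbow side px [[232.4085 215.6724]] [0.5458 0.1967 0.1549] tip [[235.1667 220.2202]]
[283.3377 176.7772] [133 427]
[283.8362 153.8117] [135 335]
[284.3639 129.8159] [137 239]
[312.5697 197.3722] [250 509]
[317.433  101.1332] [269 124]
[311.5969 172.855 ] [246 411]
[313.7676 128.0419] [255 232]
[350.4599 289.307 ] [401 877]
[367.4542  74.2679] [469  17]
[427.1409 259.8319] [708 759]
[456.503   74.6936] [826  18]
```

View pics/loop.png

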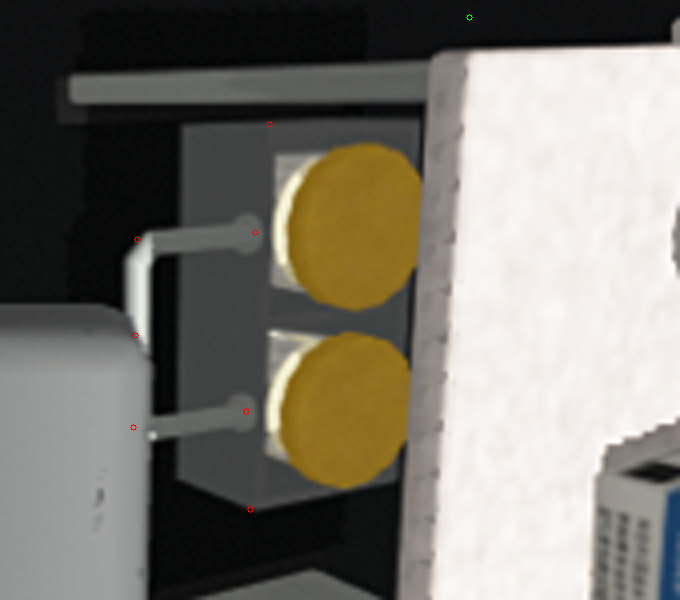

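The overlay agrees with the loop to 1–2 mm: bar corner (140,245), roots (248,233) and (240,411). The front edge of the shelf agrees too.

```bash
python3 - <<'E'
from h import *
R=toolR(7.5,30);z=R[:,2]
f=lambda e:np.array(e)-.33*z
a=rows(f((.56,.197,.09)),R,4)
b=rows(f((.672,.212,.088)),R,8,*a)
rows(f((.672,.212,.046)),R,5,*b)
E
```

```text
4 rows d [ 0.17 -5.97 15.91] a [-0.021 -0.009 -0.009] mid [0.391  0.1744 0.4093] end [0.3964 0.1755 0.3758]
8 rows d [ 0.03 12.11  7.28] a [0. 0. 0.] mid [0.4524 0.183  0.3748] end [0.5084 0.1905 0.3738]
5 rows d [ 0.   -4.2   7.27] a [0. 0. 0.] mid [0.5084 0.1905 0.357 ] end [0.5084 0.1905 0.3318]
```

jog_arm(
  plan=[
    {"dx": 0,"dy": -6,"dz": 16,"ax": -0.02,"ay": -0.01,"az": -0.01,"grip": 1},
    {"dx": 0,"dy": -6,"dz": 16,"ax": -0.02,"ay": -0.01,"az": -0.01,"grip": 1},
    {"dx": 0,"dy": -6,"dz": 16,"ax": -0.02,"ay": -0.01,"az": -0.01,"grip": 1},
    {"dx": 0,"dy": -6,"dz": 16,"ax": -0.02,"ay": -0.01,"az": -0.01,"grip": 1},
    {"dx": 0,"dy": 12.1,"dz": 7.3,"ax": 0,"ay": 0,"az": 0,"grip": 1},
    {"dx": 0,"dy": 12.1,"dz": 7.3,"ax": 0,"ay": 0,"az": 0,"grip": 1},
    {"dx": 0,"dy": 12.1,"dz": 7.3,"ax": 0,"ay": 0,"az": 0,"grip": 1},
    {"dx": 0,"dy": 12.1,"dz": 7.3,"ax": 0,"ay": 0,"az": 0,"grip": 1},
    {"dx": 0,"dy": 12.1,"dz": 7.3,"ax": 0,"ay": 0,"az": 0,"grip": 1},
    {"dx": 0,"dy": 12.1,"dz": 7.3,"ax": 0,"ay": 0,"az": 0,"grip": 1},
    {"dx": 0,"dy": 12.1,"dz": 7.3,"ax": 0,"ay": 0,"az": 0,"grip": 1},
    {"dx": 0,"dy": 12.1,"dz": 7.3,"ax": 0,"ay": 0,"az": 0,"grip": 1},
    {"dx": 0,"dy": 0,"dz": 0,"ax": 0,"ay": 0,"az": 0,"grip": 1},
    {"dx": 0,"dy": 0,"dz": 0,"ax": 0,"ay": 0,"az": 0,"grip": 1},
  ],
)

```text
clock: 6.88
position: [0.5095, 0.1905, 0.3738]
ee_rot: [0.171, 0.636, 0.727, 0.195]
contact_force: [-0.2, 0.5, -3.3]
width: 0.0186
gripper_force: 98.7
```

```bash
python3 - <<'E'
from h import *
from rig import imaging
p,R,s=st();e=p+.33*R[:,2];print(s['clock'],p,'elbow',e,R[:,2],s['contact_force'],s['qpos'])
for n in("wrist","side","top"):pickle.dump(imaging.get_image(n),open(n+'4.pkl','wb'))
w=cv2.resize(load('wrist4')["image"][:,:,::-1],(400,300),interpolation=cv2.INTER_AREA)
sd=load('side4');a=crop(sd,180,200,60,45,6.667);a2=cv2.convertScaleAbs(a,alpha=1.8,beta=10)[:300,:400]
for q in proj(sd,[e,e-.017*R[:,1]+.01*R[:,2]]):cv2.circle(a2,tuple(int(v) for v in (q-[180,200])*6.667),3,(0,0,255),1)
t=crop(load('top4'),130,150,100,75,4)
m=np.vstack([np.hstack([w,t]),np.hstack([a2,cv2.resize(crop(load('wrist4'),230,60,120,90,3.334),(400,300))])])
cv2.imwrite('pics/ins.png',m)
R1=toolR(7.5,30)
for N,z in((6,.046),):rows(np.array([.672,.212,z])-.33*R1[:,2],R1,N)
E
```

```text
6.8833 [0.5095 0.1905 0.3738] elbow [0.6732 0.2123 0.0881] [ 0.4959  0.0659 -0.8659] [-0.2002  0.5117 -3.2811] [ 0.2508  0.132   1.8445 -0.0985  0.6465  0.1819]
6 rows d [ 0.01 -3.44  6.1 ] a [-0.    -0.001  0.002] mid [0.5082 0.1904 0.3528] end [0.5084 0.1905 0.3318]
```

View pics/ins.png

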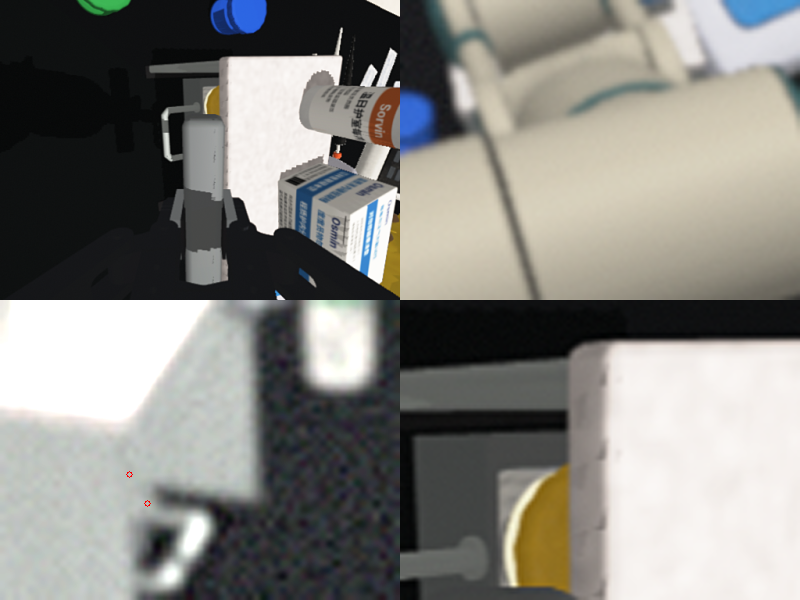

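The bar is visible in the side crop, from (150,585) to (205,520). The hook's predicted end is just behind the leg and above the loop, as intended. Now I'll lower it in.

jog_arm(
  plan=[
    {"dx": 0,"dy": -3.4,"dz": 6.1,"ax": 0,"ay": 0,"az": 0,"grip": 1},
    {"dx": 0,"dy": -3.4,"dz": 6.1,"ax": 0,"ay": 0,"az": 0,"grip": 1},
    {"dx": 0,"dy": -3.4,"dz": 6.1,"ax": 0,"ay": 0,"az": 0,"grip": 1},
    {"dx": 0,"dy": -3.4,"dz": 6.1,"ax": 0,"ay": 0,"az": 0,"grip": 1},
    {"dx": 0,"dy": -3.4,"dz": 6.1,"ax": 0,"ay": 0,"az": 0,"grip": 1},
    {"dx": 0,"dy": -3.4,"dz": 6.1,"ax": 0,"ay": 0,"az": 0,"grip": 1},
    {"dx": 0,"dy": 0,"dz": 0,"ax": 0,"ay": 0,"az": 0,"grip": 1},
    {"dx": 0,"dy": 0,"dz": 0,"ax": 0,"ay": 0,"az": 0,"grip": 1},
    {"dx": 0,"dy": 0,"dz": 0,"ax": 0,"ay": 0,"az": 0,"grip": 1},
  ],
)

```text
clock: 7.78
position: [0.5096, 0.1906, 0.3324]
ee_rot: [0.171, 0.636, 0.726, 0.195]
contact_force: [0.7, 0.4, -2.1]
width: 0.0187
gripper_force: 98.7
```

```bash
python3 - <<'E'
from h import *
p,R,s=st();e=p+.33*R[:,2];print(s['clock'],p,'elbow',e,s['contact_force'],s['moment'],s['qpos'])
d=np.array([-np.cos(np.radians(7.6)),-np.sin(np.radians(7.6)),0])
for L in(.04,.13):rows(p+d*L+[0,0,0],R,10)
E
```

```text
7.7833 [0.5096 0.1906 0.3324] elbow [0.6737 0.2124 0.0469] [ 0.6935  0.3721 -2.1183] [-0.1145  0.4602  0.0092] [ 0.2508  0.1734  1.9106 -0.1157  0.5383  0.2024]
10 rows d [-0.   -3.46 -2.01] a [0. 0. 0.] mid [0.4898 0.1879 0.3324] end [0.47   0.1853 0.3324]
10 rows d [ -0.01 -11.25  -6.52] a [0. 0. 0.] mid [0.4452 0.182  0.3324] end [0.3808 0.1734 0.3324]
```

jog_arm(
  plan=[
    {"dx": 0,"dy": -3.5,"dz": -2,"ax": 0,"ay": 0,"az": 0,"grip": 1},
    {"dx": 0,"dy": -3.5,"dz": -2,"ax": 0,"ay": 0,"az": 0,"grip": 1},
    {"dx": 0,"dy": -3.5,"dz": -2,"ax": 0,"ay": 0,"az": 0,"grip": 1},
    {"dx": 0,"dy": -3.5,"dz": -2,"ax": 0,"ay": 0,"az": 0,"grip": 1},
    {"dx": 0,"dy": -3.5,"dz": -2,"ax": 0,"ay": 0,"az": 0,"grip": 1},
    {"dx": 0,"dy": -3.5,"dz": -2,"ax": 0,"ay": 0,"az": 0,"grip": 1},
    {"dx": 0,"dy": -3.5,"dz": -2,"ax": 0,"ay": 0,"az": 0,"grip": 1},
    {"dx": 0,"dy": -3.5,"dz": -2,"ax": 0,"ay": 0,"az": 0,"grip": 1},
    {"dx": 0,"dy": -3.5,"dz": -2,"ax": 0,"ay": 0,"az": 0,"grip": 1},
    {"dx": 0,"dy": -3.5,"dz": -2,"ax": 0,"ay": 0,"az": 0,"grip": 1},
  ],
)

```text
clock: 8.62
position: [0.4692, 0.1852, 0.3322]
ee_rot: [0.171, 0.636, 0.726, 0.195]
contact_force: [1.5, 1.1, -2.9]
width: 0.0182
gripper_force: 98.5
```

```bash
python3 - <<'E'
from h import *
from rig import imaging
p,R,s=st();e=p+.33*R[:,2];print(s['clock'],p,'elbow',e,s['contact_force'],s['moment'],s['qpos'])
for n in("wrist","side"):pickle.dump(imaging.get_image(n),open(n+'5.pkl','wb'))
d=np.array([-np.cos(np.radians(7.6)),-np.sin(np.radians(7.6)),0])
rows(np.array([.5096,.1906,.3324])+d*.172,R,18)
E
```

```text
8.6167 [0.4692 0.1852 0.3322] elbow [0.6332 0.2071 0.0467] [ 1.479   1.0631 -2.8997] [0.0243 0.1647 0.0067] [ 0.2627  0.1164  1.9836 -0.1305  0.5235  0.2264]
18 rows d [ 0.   -6.28 -3.66] a [-0.  0.  0.] mid [0.4039 0.1765 0.3323] end [0.3391 0.1679 0.3324]
```

jog_arm(
  plan=[
    {"dx": 0,"dy": -6.3,"dz": -3.65,"ax": 0,"ay": 0,"az": 0,"grip": 1},
    {"dx": 0,"dy": -6.3,"dz": -3.65,"ax": 0,"ay": 0,"az": 0,"grip": 1},
    {"dx": 0,"dy": -6.3,"dz": -3.65,"ax": 0,"ay": 0,"az": 0,"grip": 1},
    {"dx": 0,"dy": -6.3,"dz": -3.65,"ax": 0,"ay": 0,"az": 0,"grip": 1},
    {"dx": 0,"dy": -6.3,"dz": -3.65,"ax": 0,"ay": 0,"az": 0,"grip": 1},
    {"dx": 0,"dy": -6.3,"dz": -3.65,"ax": 0,"ay": 0,"az": 0,"grip": 1},
    {"dx": 0,"dy": -6.3,"dz": -3.65,"ax": 0,"ay": 0,"az": 0,"grip": 1},
    {"dx": 0,"dy": -6.3,"dz": -3.65,"ax": 0,"ay": 0,"az": 0,"grip": 1},
    {"dx": 0,"dy": -6.3,"dz": -3.65,"ax": 0,"ay": 0,"az": 0,"grip": 1},
    {"dx": 0,"dy": -6.3,"dz": -3.65,"ax": 0,"ay": 0,"az": 0,"grip": 1},
    {"dx": 0,"dy": -6.3,"dz": -3.65,"ax": 0,"ay": 0,"az": 0,"grip": 1},
    {"dx": 0,"dy": -6.3,"dz": -3.65,"ax": 0,"ay": 0,"az": 0,"grip": 1},
    {"dx": 0,"dy": -6.3,"dz": -3.65,"ax": 0,"ay": 0,"az": 0,"grip": 1},
    {"dx": 0,"dy": -6.3,"dz": -3.65,"ax": 0,"ay": 0,"az": 0,"grip": 1},
    {"dx": 0,"dy": -6.3,"dz": -3.65,"ax": 0,"ay": 0,"az": 0,"grip": 1},
    {"dx": 0,"dy": -6.3,"dz": -3.65,"ax": 0,"ay": 0,"az": 0,"grip": 1},
    {"dx": 0,"dy": -6.3,"dz": -3.65,"ax": 0,"ay": 0,"az": 0,"grip": 1},
    {"dx": 0,"dy": -6.3,"dz": -3.65,"ax": 0,"ay": 0,"az": 0,"grip": 1},
    {"dx": 0,"dy": 0,"dz": 0,"ax": 0,"ay": 0,"az": 0,"grip": 1},
    {"dx": 0,"dy": 0,"dz": 0,"ax": 0,"ay": 0,"az": 0,"grip": 1},
  ],
)

```text
clock: 10.38
position: [0.3388, 0.1678, 0.332]
ee_rot: [0.171, 0.636, 0.727, 0.195]
contact_force: [0.3, 0.2, -1.1]
width: 0.0182
gripper_force: 98.7
```

```bash
python3 - <<'E'
from h import *
from rig import imaging
p,R,s=st();e=p+.33*R[:,2];print(s['clock'],p,'elbow',e,R[:,2],s['contact_force'],s['moment'],s['qpos'])
for n in("wrist","side","top"):pickle.dump(imaging.get_image(n),open(n+'6.pkl','wb'))
w=load('wrist6');sd=load('side6')
Q=np.array([np.cos(np.radians(7.5)),np.sin(np.radians(7.5))])
lc=e[:2]+Q*.0173;o=lc+Q*.0575;print('tray guess',o,'riser x',(o-[.703,.19])@Q)
x0,y0,f=230,40,3.334
a=crop(w,x0,y0,180,180,f);
for q in proj(w,trayP(o,7.5)):cv2.circle(a,tuple(int(v) for v in (q-[x0,y0])*f),3,(0,0,255),1)
b=cv2.resize(crop(sd,150,180,100,75,4),(200,150));b=crop(sd,165,190,66,198 if 0 else 66,3)
c=np.vstack([b,cv2.resize(w["image"][:,:,::-1],(198,149)),np.zeros((600-198-149,198,3),np.uint8)])
cv2.imwrite('pics/drag.png',np.hstack([a[:600,:600],c]))
E
```

```text
10.3833 [0.3388 0.1678 0.332 ] elbow [0.5025 0.1896 0.0463] [ 0.496   0.066  -0.8658] [ 0.3158  0.2101 -1.074 ] [-0.0578  0.4615  0.0327] [ 0.3241 -0.0802  2.1871 -0.191   0.5265  0.3321]
tray guess [0.5766 0.1993] riser x -0.12406154338798416
```

View pics/drag.png

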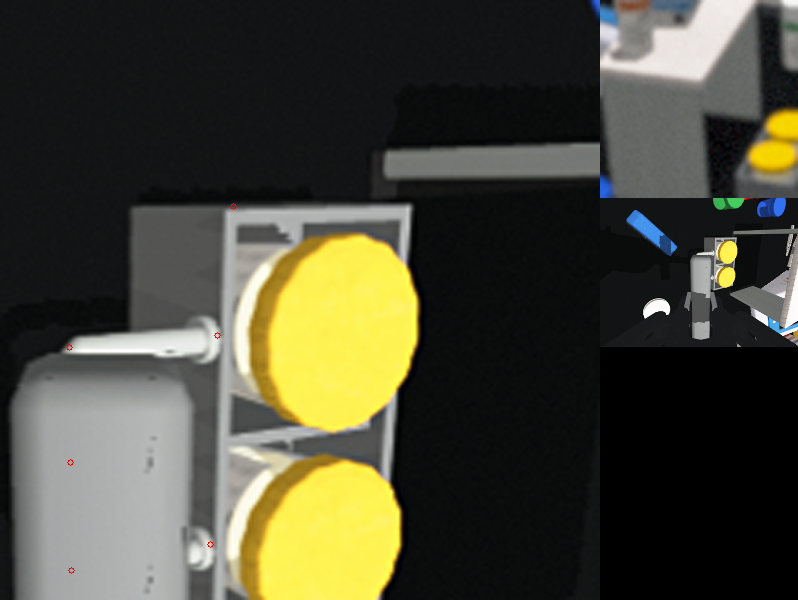

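The tray stands clear of the shelf. Its top corner is at (228,207) and the loop root at (207,340), about 2 mm past prediction, and both yellow-lidded cups are upright. Now I'll unhook by going back 20 mm and then up.

jog_arm(
  plan=[
    {"dx": 0,"dy": 4.3,"dz": 2.5,"ax": 0,"ay": 0,"az": 0,"grip": 1},
    {"dx": 0,"dy": 4.3,"dz": 2.5,"ax": 0,"ay": 0,"az": 0,"grip": 1},
    {"dx": 0,"dy": 4.3,"dz": 2.5,"ax": 0,"ay": 0,"az": 0,"grip": 1},
    {"dx": 0,"dy": 4.3,"dz": 2.5,"ax": 0,"ay": 0,"az": 0,"grip": 1},
    {"dx": 0,"dy": 0,"dz": 0,"ax": 0,"ay": 0,"az": 0,"grip": 1},
    {"dx": 0,"dy": 4,"dz": -6.9,"ax": 0,"ay": 0,"az": 0,"grip": 1},
    {"dx": 0,"dy": 4,"dz": -6.9,"ax": 0,"ay": 0,"az": 0,"grip": 1},
    {"dx": 0,"dy": 4,"dz": -6.9,"ax": 0,"ay": 0,"az": 0,"grip": 1},
    {"dx": 0,"dy": 4,"dz": -6.9,"ax": 0,"ay": 0,"az": 0,"grip": 1},
    {"dx": 0,"dy": 4,"dz": -6.9,"ax": 0,"ay": 0,"az": 0,"grip": 1},
    {"dx": 0,"dy": 4,"dz": -6.9,"ax": 0,"ay": 0,"az": 0,"grip": 1},
    {"dx": 0,"dy": 8,"dz": -13.9,"ax": 0,"ay": 0,"az": 0,"grip": 1},
    {"dx": 0,"dy": 8,"dz": -13.9,"ax": 0,"ay": 0,"az": 0,"grip": 1},
    {"dx": 0,"dy": 8,"dz": -13.9,"ax": 0,"ay": 0,"az": 0,"grip": 1},
    {"dx": 0,"dy": 8,"dz": -13.9,"ax": 0,"ay": 0,"az": 0,"grip": 1},
    {"dx": 0,"dy": 0,"dz": 0,"ax": 0,"ay": 0,"az": 0,"grip": 1},
  ],
)

```text
clock: 11.87
position: [0.3601, 0.1709, 0.4484]
ee_rot: [0.173, 0.636, 0.726, 0.199]
contact_force: [0.6, -0.1, -1.2]
width: 0.0186
gripper_force: 98.7
```

```bash
python3 - <<'E'
from h import *
from rig import imaging
p,R,s=st();e=p+.33*R[:,2];print(s['clock'],p,'elbow',e,R[:,2],s['contact_force'],s['moment'],s['qpos'])
for n in("wrist","side"):pickle.dump(imaging.get_image(n),open(n+'7.pkl','wb'))
Rg=np.array([[.3348,.8146,.4736],[.9423,-.2903,-.1667],[.0017,.5021,-.8648]]);pg=np.array([.4331,-.1591,.3121])
a=rows(pg+[0,0,.13],Rg,16)
E
```

```text
11.8667 [0.3601 0.1709 0.4484] elbow [0.5264 0.1935 0.1643] [ 0.5042  0.0687 -0.8609] [ 0.5614 -0.0777 -1.1753] [-0.0587  0.3788  0.0207] [ 0.3113 -0.1601  1.9376 -0.1198  0.8407  0.2352]
16 rows d [-20.29   5.58   3.39] a [-0.    -0.141  0.245] mid [0.4156 0.0101 0.4434] end [ 0.4331 -0.1591  0.4421]
```

jog_arm(
  plan=[
    {"dx": -20.3,"dy": 5.6,"dz": 3.4,"ax": 0,"ay": -0.141,"az": 0.245,"grip": 1},
    {"dx": -20.3,"dy": 5.6,"dz": 3.4,"ax": 0,"ay": -0.141,"az": 0.245,"grip": 1},
    {"dx": -20.3,"dy": 5.6,"dz": 3.4,"ax": 0,"ay": -0.141,"az": 0.245,"grip": 1},
    {"dx": -20.3,"dy": 5.6,"dz": 3.4,"ax": 0,"ay": -0.141,"az": 0.245,"grip": 1},
    {"dx": -20.3,"dy": 5.6,"dz": 3.4,"ax": 0,"ay": -0.141,"az": 0.245,"grip": 1},
    {"dx": -20.3,"dy": 5.6,"dz": 3.4,"ax": 0,"ay": -0.141,"az": 0.245,"grip": 1},
    {"dx": -20.3,"dy": 5.6,"dz": 3.4,"ax": 0,"ay": -0.141,"az": 0.245,"grip": 1},
    {"dx": -20.3,"dy": 5.6,"dz": 3.4,"ax": 0,"ay": -0.141,"az": 0.245,"grip": 1},
    {"dx": -20.3,"dy": 5.6,"dz": 3.4,"ax": 0,"ay": -0.141,"az": 0.245,"grip": 1},
    {"dx": -20.3,"dy": 5.6,"dz": 3.4,"ax": 0,"ay": -0.141,"az": 0.245,"grip": 1},
    {"dx": -20.3,"dy": 5.6,"dz": 3.4,"ax": 0,"ay": -0.141,"az": 0.245,"grip": 1},
    {"dx": -20.3,"dy": 5.6,"dz": 3.4,"ax": 0,"ay": -0.141,"az": 0.245,"grip": 1},
    {"dx": -20.3,"dy": 5.6,"dz": 3.4,"ax": 0,"ay": -0.141,"az": 0.245,"grip": 1},
    {"dx": -20.3,"dy": 5.6,"dz": 3.4,"ax": 0,"ay": -0.141,"az": 0.245,"grip": 1},
    {"dx": -20.3,"dy": 5.6,"dz": 3.4,"ax": 0,"ay": -0.141,"az": 0.245,"grip": 1},
    {"dx": -20.3,"dy": 5.6,"dz": 3.4,"ax": 0,"ay": -0.141,"az": 0.245,"grip": 1},
    {"dx": 0,"dy": 0,"dz": 0,"ax": 0,"ay": 0,"az": 0,"grip": 1},
    {"dx": 0,"dy": 0,"dz": 0,"ax": 0,"ay": 0,"az": 0,"grip": 1},
  ],
)

```text
clock: 13.47
position: [0.4332, -0.16, 0.4399]
ee_rot: [0.21, 0.79, 0.556, 0.149]
contact_force: [-0.1, -0.1, -2.5]
width: 0.0184
gripper_force: 98.7
```

```bash
python3 - <<'E'
from h import *
p,R,s=st();print(s['clock'],p,R[:,2],s['contact_force'],s['moment'])
Rg=np.array([[.3348,.8146,.4736],[.9423,-.2903,-.1667],[.0017,.5021,-.8648]]);pg=np.array([.4331,-.1591,.3121])
a=rows(pg+[0,0,.03],Rg,8)
rows(pg+[0,0,.001],Rg,6,*a)
E
```

```text
13.4667 [ 0.4332 -0.16    0.4399] [ 0.4689 -0.1658 -0.8676] [-0.1085 -0.1343 -2.4838] [0.1105 0.4642 0.0002]
8 rows d [ 0.08 -6.15 10.56] a [-0.007  0.001 -0.002] mid [ 0.4331 -0.1595  0.391 ] end [ 0.4331 -0.1591  0.3421]
6 rows d [-0.01 -2.43  4.18] a [-0. -0.  0.] mid [ 0.4331 -0.1591  0.3276] end [ 0.4331 -0.1591  0.3131]
```

jog_arm(
  plan=[
    {"dx": 0.1,"dy": -6.1,"dz": 10.6,"ax": -0.007,"ay": 0,"az": 0,"grip": 1},
    {"dx": 0.1,"dy": -6.1,"dz": 10.6,"ax": -0.007,"ay": 0,"az": 0,"grip": 1},
    {"dx": 0.1,"dy": -6.1,"dz": 10.6,"ax": -0.007,"ay": 0,"az": 0,"grip": 1},
    {"dx": 0.1,"dy": -6.1,"dz": 10.6,"ax": -0.007,"ay": 0,"az": 0,"grip": 1},
    {"dx": 0.1,"dy": -6.1,"dz": 10.6,"ax": -0.007,"ay": 0,"az": 0,"grip": 1},
    {"dx": 0.1,"dy": -6.1,"dz": 10.6,"ax": -0.007,"ay": 0,"az": 0,"grip": 1},
    {"dx": 0.1,"dy": -6.1,"dz": 10.6,"ax": -0.007,"ay": 0,"az": 0,"grip": 1},
    {"dx": 0.1,"dy": -6.1,"dz": 10.6,"ax": -0.007,"ay": 0,"az": 0,"grip": 1},
    {"dx": 0,"dy": -2.4,"dz": 4.2,"ax": 0,"ay": 0,"az": 0,"grip": 1},
    {"dx": 0,"dy": -2.4,"dz": 4.2,"ax": 0,"ay": 0,"az": 0,"grip": 1},
    {"dx": 0,"dy": -2.4,"dz": 4.2,"ax": 0,"ay": 0,"az": 0,"grip": 1},
    {"dx": 0,"dy": -2.4,"dz": 4.2,"ax": 0,"ay": 0,"az": 0,"grip": 1},
    {"dx": 0,"dy": -2.4,"dz": 4.2,"ax": 0,"ay": 0,"az": 0,"grip": 1},
    {"dx": 0,"dy": 0,"dz": 0,"ax": 0,"ay": 0,"az": 0,"grip": 1},
  ],
)

```text
clock: 14.63
position: [0.4344, -0.1584, 0.3188]
ee_rot: [0.213, 0.789, 0.557, 0.151]
contact_force: [-1.0, -0.7, -1.9]
width: 0.0183
gripper_force: 98.7
```

```bash
python3 - <<'E'
from h import *
p,R,s=st();print(s['clock'],p,R[:,2],s['contact_force'],s['moment'])
Rg=np.array([[.3348,.8146,.4736],[.9423,-.2903,-.1667],[.0017,.5021,-.8648]]);pg=np.array([.4331,-.1591,.3121])
rows(pg+[0,0,-.0005],Rg,4)
E
```

```text
14.6333 [ 0.4344 -0.1584  0.3188] [ 0.4757 -0.1674 -0.8635] [-0.9659 -0.7427 -1.9228] [0.1696 0.4656 0.001 ]
4 rows d [-0.27 -1.11  1.43] a [ 0.006 -0.     0.   ] mid [ 0.4337 -0.1588  0.3152] end [ 0.4331 -0.1591  0.3116]
```

jog_arm(
  plan=[
    {"dx": -0.3,"dy": -1.1,"dz": 1.5,"ax": 0,"ay": 0,"az": 0,"grip": 1},
    {"dx": -0.3,"dy": -1.1,"dz": 1.5,"ax": 0,"ay": 0,"az": 0,"grip": 1},
    {"dx": -0.3,"dy": -1.1,"dz": 1.5,"ax": 0,"ay": 0,"az": 0,"grip": 1},
    {"dx": -0.3,"dy": -1.1,"dz": 1.5,"ax": 0,"ay": 0,"az": 0,"grip": 1},
    {"dx": 0,"dy": 0,"dz": 0,"ax": 0,"ay": 0,"az": 0,"grip": 1},
    {"dx": 0,"dy": 0,"dz": 0,"ax": 0,"ay": 0,"az": 0,"grip": 1},
  ],
)

```text
clock: 15.13
position: [0.4335, -0.1596, 0.3122]
ee_rot: [0.214, 0.789, 0.556, 0.152]
contact_force: [-0.1, 0.3, -1.3]
width: 0.0182
gripper_force: 98.7
```

```bash
python3 - <<'E'
from h import *
p,R,s=st();print(s['clock'],p,R[:,2],s['contact_force'],s['moment'])
E
```

```text
15.1333 [ 0.4335 -0.1596  0.3122] [ 0.4769 -0.1684 -0.8627] [-0.0624  0.2613 -1.261 ] [0.1428 0.4616 0.0243]
```

jog_arm(
  plan=[
    {"dx": 0,"dy": -0.9,"dz": 1.2,"ax": 0,"ay": 0,"az": 0,"grip": 1},
    {"dx": 0,"dy": 0,"dz": 0,"ax": 0,"ay": 0,"az": 0,"grip": 1},
    {"dx": 0,"dy": 0,"dz": 0,"ax": 0,"ay": 0,"az": 0,"grip": 0.7},
    {"dx": 0,"dy": 0,"dz": 0,"ax": 0,"ay": 0,"az": 0,"grip": 0.5},
    {"dx": 0,"dy": 0,"dz": 0,"ax": 0,"ay": 0,"az": 0,"grip": 0.2},
    {"dx": 0,"dy": 0,"dz": 0,"ax": 0,"ay": 0,"az": 0,"grip": 0},
    {"dx": 0,"dy": 0,"dz": 0,"ax": 0,"ay": 0,"az": 0,"grip": 0},
    {"dx": 0,"dy": 0,"dz": 0,"ax": 0,"ay": 0,"az": 0,"grip": 0},
    {"dx": 0,"dy": 0,"dz": 0,"ax": 0,"ay": 0,"az": 0,"grip": 0},
    {"dx": 0,"dy": 0,"dz": 0,"ax": 0,"ay": 0,"az": 0,"grip": 0},
  ],
)

```text
clock: 15.97
position: [0.4334, -0.1595, 0.3107]
ee_rot: [0.214, 0.789, 0.556, 0.152]
contact_force: [0.3, -0.1, -0.6]
width: 0.0859
gripper_force: 0.0
```

jog_arm(
  plan=[
    {"dx": 0,"dy": 0,"dz": -5,"ax": 0,"ay": 0,"az": 0,"grip": 0},
    {"dx": 0,"dy": 0,"dz": -10,"ax": 0,"ay": 0,"az": 0,"grip": 0},
    {"dx": 0,"dy": 0,"dz": -15,"ax": 0,"ay": 0,"az": 0,"grip": 0},
    {"dx": 0,"dy": 0,"dz": -15,"ax": 0,"ay": 0,"az": 0,"grip": 0},
    {"dx": 0,"dy": 0,"dz": -15,"ax": 0,"ay": 0,"az": 0,"grip": 0},
    {"dx": 0,"dy": 0,"dz": -15,"ax": 0,"ay": 0,"az": 0,"grip": 0},
    {"dx": 0,"dy": 0,"dz": -10,"ax": 0,"ay": 0,"az": 0,"grip": 0},
    {"dx": 0,"dy": 0,"dz": 0,"ax": 0,"ay": 0,"az": 0,"grip": 0},
    {"dx": 0,"dy": 0,"dz": 0,"ax": 0,"ay": 0,"az": 0,"grip": 0},
    {"dx": 0,"dy": 0,"dz": 0,"ax": 0,"ay": 0,"az": 0,"grip": 0},
  ],
)

```text
clock: 16.8
position: [0.3926, -0.145, 0.3839]
ee_rot: [0.214, 0.789, 0.556, 0.152]
contact_force: [-0.5, 0.0, -0.9]
width: 0.0855
gripper_force: 0.0
```

```bash
python3 - <<'E'
from h import *
from rig import imaging
p,R,s=st();print(s['clock'],p,R[:,2],s['contact_force'],s['moment'],s['width'])
for n in("wrist","side","top"):pickle.dump(imaging.get_image(n),open(n+'8.pkl','wb'))
a=cv2.resize(load('wrist8')["image"][:,:,::-1],(400,300),interpolation=cv2.INTER_AREA)
s0,s8=load('side0'),load('side8')
m=np.vstack([np.hstack([a,crop(load('top8'),130,130,100,75,4)]),np.hstack([crop(s8,150,170,110,82,3.64)[:298,:400],crop(s8,240,145,60,45,6.67)[:298,:400]])])
cv2.imwrite('pics/end.png',m)
for b in((240,150,60,60),):
    x,y,w,h=b;print('diff in rest',np.abs(s0["image"][y:y+h,x:x+w].astype(int)-s8["image"][y:y+h,x:x+w]).mean())
E
```

```text
16.8 [ 0.3926 -0.145   0.3839] [ 0.4768 -0.1684 -0.8627] [-0.4573  0.02   -0.8674] [0.1039 0.1668 0.0041] 0.08551394089743931
diff in rest 12.414259259259259
```

View pics/end.png

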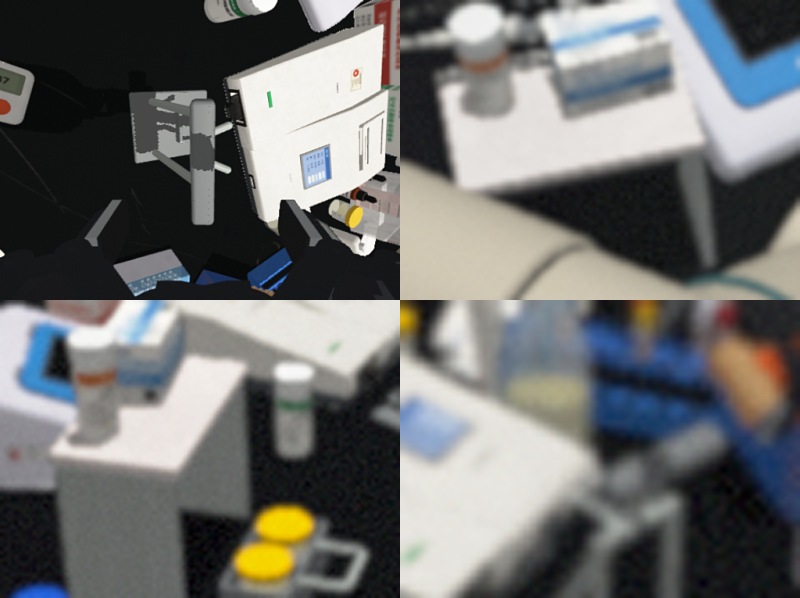

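The final view shows the hook back in its rest with the handle at (203,160), in the same place against the base as before. The tray stands in front of the shelf with both lids level, at side-tile (284,523) and (264,560). I'll do one numeric check and then hand in.

```bash
python3 - <<'E'
from h import *
from rig import manip
s=load('side8');Q=np.array([np.cos(.132),np.sin(.132)])
l=[atz(s,(150+x/3.64,170+(y-300)/3.64),.065) for x,y in((284,523),(264,560))]
x=((l[0]+l[1])[:2]/2-[.703,.19])@Q
print(l,'tray riser x',x)
if x<-.112: print(manip.sign_off())
E
```

```text
[array([0.5777, 0.1702, 0.065 ]), array([0.5678, 0.2365, 0.065 ])] tray riser x -0.1273501777245379
the job is handed in; nothing more can be done
None
```

The job is handed in: by my final images the tray stands about 127 mm in front of the riser's origin with both cups upright, and the hook is back in its rest with the gripper open and clear; the sign-off returned no verdict.

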